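Pour drawer knobs through the swing funnel into a jar

ROBOT

A 6-joint arm with a two-finger parallel gripper is mounted at the origin on the work surface. World frame = base frame: x ahead of the robot, y to its left, z up, the work surface at z = 0. Lengths are in m, angles in degrees, forces in N, time in s.
With the tool pointing down it reaches from about 0.4 to 0.825 m from the base axis. Payload 7 kg.
Tool frame: the origin (TCP) lies at the very end of the fingers, on their centre line; the grasp point (between the pads) lies tcp_to_grasp behind it (tcp_to_grasp is the distance from the TCP to the grasp point, in m); x points along the fingers, y is the direction in which the jaws open and shut, and the axes are right-handed (so a half turn about x gives the same grasp; the last joint's range is limited). The gripper opens to 88 mm and grips with 3 to 60 N. Pads are 19 mm wide; open, the fingers measure 130 mm over their backs; the gripper's body (78 mm by 193 mm) begins 47 mm behind the grasp point.
Start: joints at [-54.196, 20.546, 0.682, 0, -70.136, -16.507], TCP at [0.223, -0.637, 0.227] pointing down, gripper open.
Joint ranges: [-176.03, 176.03], [-82.01, 121.73], [-58.28, 71.71], [-173.87, 95.51], [-174.79, -0.11], [-173.66, 173.66]. Speed limits (degrees/s): [136.94, 136.94, 172.46, 180, 180, 180].

INTERFACE

Orientations are given as [roll, pitch, yaw] about the fixed x, y, z axes, in that order (R = Rz(yaw) Ry(pitch) Rx(roll)).
In Python, from plant import * gives the robot as it stands. The module is installed in compiled form; this text tells all that it offers.
- The arm moves only by the shell command python3 -m pendant 'ROWS'. ROWS is JSON, a list of rows, each an object with "claw": the finger opening in mm, from 0 to 87.6; "linear": the shift along the tool's x, y, z in mm, a list of three; "twist": the turn about the tool's x in rad. In form: [{"claw": claw, "linear": [tx, ty, tz], "twist": twist}, ...]. A call has exactly 10 rows; each row shifts and turns the commanded pose from where the row before left it, along the tool's axes as they then stand; what a row does not reach is not made up. A row lasts 1/12 s, in which the tool goes at most 41.7 mm and 7.16 degrees, less where a joint would pass 70% of its speed; a pose out of reach is approached as far as the arm can. A call with a gripper value outside its range is refused whole. The fingers move at their own pace and stop on an object; the grip force is fixed at half the most. Time passes only in rows, so rows that do not move let the fingers close, or fill a call up. It gives the time, the measured TCP pose, the force and the opening at its end, in the units of the state.
- get_obs(): the state, without advancing time (a new reading comes with each control period).
- snapshot(name): name is "scene" or "side" or "wrist"; returns (picture, depth): 400x640x3 uint8, red, green, blue; 400x640 float32, m along the optical axis (not along the pixel's ray), 0 where there is no reading.
- camera_params(name): a dict with "fx", "fy", "cx", "cy" (pixels), "k1" (the pictures are not rectified: a ray, as slopes to the right and down, at radius r is drawn at 1 + k1 r^2 times it, then the intrinsics apply), "rvec" (rotation vector, rad) and "tvec" (3), from world to camera coordinates, as OpenCV has them. Camera axes: x right, y down, z forward; pixel columns grow to the right and rows downward; lengths in m; the calibration is good to about 2 mm. A picture is of the moment at which its call begins: read the wrist's pose just before it. camera_params takes no time and is no camera call; for the wrist camera it gives the pose at the moment of the call.
- close_job(): hands the job in, once; it reports no verdict.
Trained networks look in the newest picture that a camera, given by its name, has taken for a name from the list of things; names that differ only in an ending like _2 or _b are one class to them, and where a whole thing is asked for, a point or a joint stands for the part that bears it (a point fixed in the world has none). Each returns a list of dicts, best first, with "confidence" (0 to 1); they miss things now and then, are a little off and sometimes report something else, mostly with a low value. They report only what shows in the picture. A call takes as long as a camera call. They do not tell look-alikes from the thing itself.
- boxes_of(camera, target): "xy" ([column, row] in pixels, amid what is visible of it).
The state is a dict: "clock": time; "joint_pos": joint angles; "qvel": joint speeds; "tau": joint torques, N m; "tool_pos": TCP position; "orientation": TCP orientation; "force": force on the tool from outside, world axes, zero at the start; "moment": the same for the moment, N m; "opening": finger opening in m.
Only numpy, scipy, OpenCV 4.12 (cv2) and the standard library are available. Lean on these libraries where they do the work, as an engineer would, in place of code of your own. Each camera call takes 0.05 s, during which the arm holds its last target. There are 200 camera calls.

TASK

Fill the empty jar with all six drawer knobs from the tipping pan: move the jar fully home into the V notch of the filling stand, swing the funnel round until its spout is centred over the jar, then gently press the pan's paddle down so that the knobs pour through the funnel into the jar. Let the pan go back level and leave the jar standing upright in the notch with the funnel over it; do not disturb the glue bottle, mallet, panels or tape roll.

Things in the scene. Friction and masses are not known exactly. Their poses are not given: they have to be found in the camera images.
- jar_centre (a point): empty clear jar, open at the top, straight-sided, loose: 70 mm outer diameter, 100 mm tall, wall 3 mm, about 0.2 kg. The point is on its axis, half-way up (50 mm above the bench); z is up. It starts standing on the bench on the robot's side of the stand's notch.
- notch (a point): on the filling stand (plywood, fixed to the bench, varying place and yaw): the point on the bench top where the jar's axis lies when the jar is fully home in the V notch. The notch is two wooden cheeks, 30 mm high, each at 45 degrees, open towards the stand's -x side (roughly the robot's side); x points from the open side into the notch, z up. The lip of the level pan is 30 mm farther along x from this point, 235 mm up.
- swing_post (a point): on the vertical axis of the stand's steel swing post, 150 mm above the bench; the funnel's arm turns about this axis (156 mm from the notch point). z up.
- funnel_spout (a point): wide steel funnel on a swing arm: centre of the lower opening of its spout, 106 mm above the bench (6 mm over the jar's rim), at 156 mm from the swing post's axis. Spout inner diameter 58 mm, outer 64 mm; mouth outer diameter 156 mm, its rim 184 mm above the bench. It only swings level; a little friction (about 0.5 N at the spout) keeps it wherever it is left.
- funnel_handle (a point): upright round wooden handle on the funnel's rim, 16 mm diameter, from 179 to 239 mm above the bench; the point is on its axis at 209 mm. It swings with the funnel, 93 mm from the funnel's axis.
- funnel (a joint): swing of the funnel's arm about the post, rad: 0 = spout exactly over the notch point, grows clockwise seen from above; it starts parked aside at about 1.3 to 1.6. There is NO stop at 0: it runs on to -0.3.
- axle (a point): on the pan's level axle, 235 mm above the bench, in line with the lever. The axle runs along the stand's y. x points as the notch's x, z up.
- paddle (a point): centre of the top face of the wooden paddle (50 x 50 x 8 mm) at the end of the pan's lever, 140 mm from the axle; at rest it is raised 20 degrees above level (283 mm above the bench), on the stand's -y side and on the robot's side of the axle. Pressed down it swings about the axle, down to 35 degrees below level (155 mm above the bench), which tips the pan; about 3 to 6 N. A spring brings it back up when let go.
- pan (a joint): tip of the aluminium pan (160 mm long, 104 mm wide, sides 30 mm, open at the lip on the funnel side), rad: 0 = level, 0.96 = fully tipped (stop). The knobs begin to slide out at about 0.5 to 0.7.
- knob0_centre (a point): one of six dark wooden drawer knobs: a 23 mm ball on a 14 mm foot, 27 mm tall; the point is its middle. They start standing in the level pan.
- knob1_centre (a point): one of six dark wooden drawer knobs: a 23 mm ball on a 14 mm foot, 27 mm tall; the point is its middle. They start standing in the level pan.
- knob2_centre (a point): one of six dark wooden drawer knobs: a 23 mm ball on a 14 mm foot, 27 mm tall; the point is its middle. They start standing in the level pan.
- knob3_centre (a point): one of six dark wooden drawer knobs: a 23 mm ball on a 14 mm foot, 27 mm tall; the point is its middle. They start standing in the level pan.
- knob4_centre (a point): one of six dark wooden drawer knobs: a 23 mm ball on a 14 mm foot, 27 mm tall; the point is its middle. They start standing in the level pan.
- knob5_centre (a point): one of six dark wooden drawer knobs: a 23 mm ball on a 14 mm foot, 27 mm tall; the point is its middle. They start standing in the level pan.
- glue: bystander: white bottle with orange cap, 60 mm diameter, 170 mm tall; origin at the centre of its underside.
- mallet: bystander: rubber-headed mallet lying on the bench, 250 mm long, 60 mm high; handle to its -x, origin on the bench near the middle.
- panels: bystander: small stack of four wooden panels, 160 x 130 x 40 mm; origin at the centre of its underside.
- tape: bystander: roll of paper tape lying flat, 100 mm diameter, 25 mm high; origin at the centre of its underside.
Mind the look-alikes: they are no part of the job. Of the things that look like the part that bears jar_centre, the middle-sized one is meant.

How it is judged (in metres and radians):
On the way:
1. the pan is tipped (over 0.6 rad) while the jar is home in the notch (within 10 mm) and the spout is over the jar (within 12 mm) (horizontal distance between jar_centre and notch below 0.01 m and horizontal distance between funnel_spout and jar_centre below 0.012 m and value of joint pan above 0.6 rad), for 0.1 s.
At the end, for the whole second after the job is handed in: all six knobs lie inside the jar (within 34 mm of its axis, below its rim), the jar stands upright (within 0.1 rad) and home in the notch (within 10 mm), the spout is over the jar (within 12 mm) and the pan is level again (under 0.06 rad) (horizontal distance between each of knob0_centre, knob1_centre, knob2_centre, knob3_centre, knob4_centre, knob5_centre and jar_centre below 0.034 m and height (world z) of each of knob0_centre, knob1_centre, knob2_centre, knob3_centre, knob4_centre, knob5_centre below 0.1 m and horizontal distance between jar_centre and notch below 0.01 m and angle between jar_centre's own z axis and vertical below 0.1 rad and value of joint pan below 0.06 rad and horizontal distance between funnel_spout and jar_centre below 0.012 m); the robot touches nothing.
It fails at once if the glue bottle, mallet, panels or tape roll is moved more than 30 mm (distance of any of glue, mallet, panels, tape from where it was at the start of the episode above 0.03 m).
It fails at once if the jar is knocked over (angle between jar_centre's own z axis and vertical above 0.6 rad).
It fails at once if the pan is tipped hard (faster than 4 rad/s) (velocity of joint pan above 4 rad/s).
It also fails if it takes over 72 s, if anything falls off the work surface, if the arm or the gripper's body presses on something with over 40 N, if the wrist force passes 120 N, or if a joint passes its speed limit or range.

## Working session

There is one attempt and no reset: what is moved stays moved. The work goes in short steps, Python scripts to look and compute and a shell command to move; the robot and the scene stay as the last step left them, time stands still between calls to the robot, and variables do not carry over. Pictures are saved under pics/ and viewed, about 8 in all and at most 12, crops included, and the job is handed in when it is done.

```bash
mkdir -p pics; cat > h.py <<'E'
from plant import *
import numpy as np, cv2
from scipy.spatial.transform import Rotation as Ro
def und(p,uv):
    x=(np.array(uv,float)-[p['cx'],p['cy']])/[p['fx'],p['fy']]
    s=x.copy()
    for _ in range(20): s=x/(1+p['k1']*(s@s))
    return s
def Rt(p): return Ro.from_rotvec(np.ravel(p['rvec'])).as_matrix(),np.ravel(p['tvec'])
def ray(p,uv):
    R,t=Rt(p); d=R.T@np.append(und(p,uv),1); return -R.T@t,d
def atz(p,uv,z):
    c,d=ray(p,uv); return c+d*(z-c[2])/d[2]
def atd(p,uv,dep):
    c,d=ray(p,uv); return c+d*dep
def proj(p,X):
    R,t=Rt(p); c=R@np.array(X,float)+t; s=c[:2]/c[2]; s=s*(1+p['k1']*(s@s)); return s*[p['fx'],p['fy']]+[p['cx'],p['cy']]
def save(n,im): cv2.imwrite('pics/'+n+'.png',im[:,:,::-1])
E
python3 - <<'E'
from h import *
for n in ['scene','side']:
    im,d=snapshot(n); save(n+'1',im); np.save(n+'d.npy',d); p=camera_params(n); print(n,Rt(p)[0].T@-Rt(p)[1])
    for t in ['jar_centre','funnel_spout','funnel_handle','paddle','swing_post','axle','notch','glue','mallet','panels','tape']:
        for b in boxes_of(n,t)[:4]:
            u,v=np.round(b['xy']).astype(int); dd=d[min(v,399),min(u,639)]
            print(t,u,v,round(b['confidence'],2),np.round(atd(p,b['xy'],dd),3) if dd>0 else None)
o=get_obs();print(o['clock'],o['tool_pos'],o['orientation'])
E
```

```text
scene [1.26151207 0.44064378 1.20192558]
jar_centre 310 196 0.87 [ 0.486 -0.054  0.096]
jar_centre 252 200 0.23 [ 0.677 -0.111  0.232]
funnel_spout 352 220 0.91 [0.513 0.102 0.116]
funnel_handle 276 237 0.53 [ 0.627 -0.084  0.024]
funnel_handle 264 215 0.39 [ 0.717 -0.041  0.26 ]
paddle 253 202 0.82 [ 0.682 -0.104  0.235]
paddle 167 193 0.43 [ 0.685 -0.467  0.037]
swing_post 271 241 0.89 [ 0.638 -0.096  0.009]
axle 276 241 0.78 [ 0.629 -0.083  0.008]
axle 242 218 0.65 [ 0.752 -0.085  0.257]
notch 273 237 0.67 [ 0.633 -0.09   0.029]
glue 254 142 0.86 [ 0.39  -0.337  0.091]
glue 254 202 0.66 [ 0.686 -0.099  0.244]
mallet 466 264 0.69 [0.432 0.429 0.061]
panels 166 193 0.97 [ 0.687 -0.471  0.037]
tape 264 214 0.66 [ 0.712 -0.043  0.26 ]
tape 453 312 0.55 [ 0.55   0.46  -0.009]
tape 272 208 0.51 [ 0.684 -0.042  0.253]
side [0.21208108 0.8335828  1.10850407]
jar_centre 349 214 0.91 [ 0.443 -0.038  0.1  ]
jar_centre 374 249 0.67 [0.336 0.078 0.125]
jar_centre 338 247 0.6 [0.441 0.059 0.062]
funnel_spout 299 228 0.62 [0.546 0.087 0.135]
funnel_spout 282 203 0.57 [ 0.676 -0.081  0.013]
funnel_handle 298 227 0.68 [0.551 0.087 0.134]
funnel_handle 286 144 0.17 [ 0.668 -0.115  0.234]
paddle 278 145 0.97 [ 0.675 -0.082  0.255]
paddle 350 214 0.31 [ 0.442 -0.04   0.099]
paddle 254 150 0.26 [ 0.732 -0.038  0.253]
swing_post 284 206 0.62 [ 0.667 -0.073  0.013]
axle 283 203 0.78 [ 0.674 -0.083  0.012]
notch 286 205 0.94 [ 0.663 -0.08   0.011]
glue 400 162 0.72 [ 0.359 -0.32   0.088]
glue 258 141 0.71 [ 0.738 -0.082  0.254]
mallet 311 376 0.64 [0.384 0.42  0.036]
mallet 346 213 0.63 [ 0.467 -0.097  0.03 ]
panels 323 131 0.55 [ 0.67  -0.444  0.042]
panels 278 147 0.24 [ 0.685 -0.101  0.23 ]
tape 223 355 0.68 [0.612 0.439 0.009]
1.2 [ 0.22306766 -0.63705722  0.22659943] [-78.98091278  89.99704941 -59.68037168]
```

```bash
python3 - <<'E'
import cv2
a=cv2.imread('pics/scene1.png')[120:320,140:440];b=cv2.imread('pics/side1.png')[110:310,200:500]
import numpy as np
cv2.imwrite('pics/c1.png',cv2.resize(a,None,fx=2.66,fy=2.66,interpolation=2));cv2.imwrite('pics/c2.png',cv2.resize(b,None,fx=2.66,fy=2.66,interpolation=2))
E
```

```text
(no output)
```

View pics/c1.png

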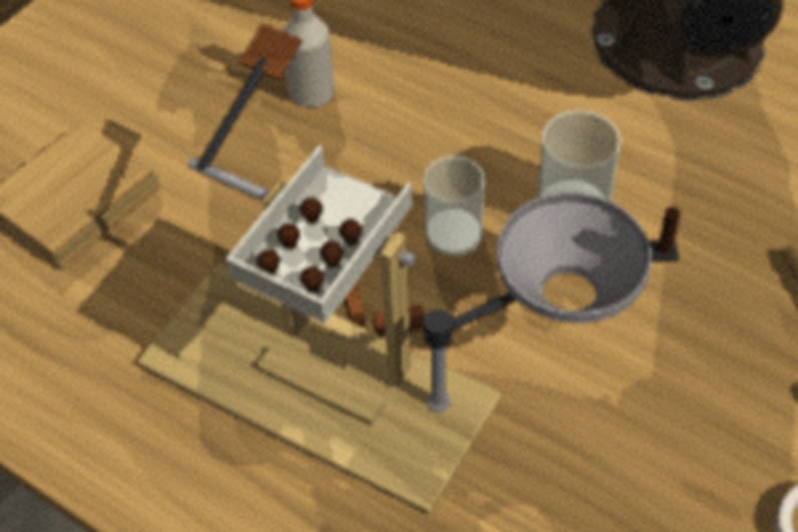

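View pics/c2.png

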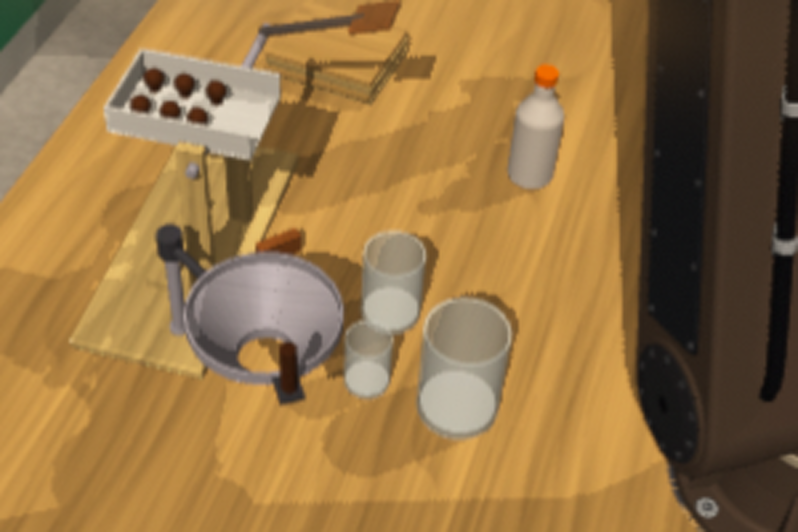

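The jars are seen in three sizes. The middle one is at about scene px (311,197) and side px (347,216). The funnel is parked on the +y side with its handle at the rim. The paddle is near scene (241,139). Next I triangulate the key points.

```bash
cat >> h.py <<'E'
def tri(obs):
    A=np.zeros((3,3));b=np.zeros(3);L=[]
    for p,uv in obs:
        c,d=ray(p,uv);d=d/np.linalg.norm(d);M=np.eye(3)-np.outer(d,d);A+=M;b+=M@c;L.append((c,M))
    X=np.linalg.solve(A,b); return X,[np.linalg.norm(M@(X-c)) for c,M in L]
E
python3 - <<'E'
from h import *
S=camera_params('scene');D=camera_params('side')
s=lambda u,v:(140+(u+.5)/2.66-.5,120+(v+.5)/2.66-.5)
q=lambda u,v:(200+(u+.5)/2.66-.5,110+(v+.5)/2.66-.5)
pts={'jar rim':((454,180),(393,257)),'jar floor':((455,231),(391,309)),'paddle':((270,52),(377,18)),'rodend':((192,163),(262,31)),
'axle near':((408,258),(193,171)),'posttop':((437,322),(169,236)),'postbase':((437,407),(177,331)),'lipcornerR':((410,187),(247,156)),'lipcornerL':((320,148),(279,73)),'backcornerR':((325,312),(107,108)),'backcornerL':((232,262),(143,53)),
'handletop':((671,211),(288,346)),'funnelrim':((574,250),(265,311)),'spout':((569,291),(270,358)),
'board+y near':((498,400),(203,375)),'board +y far':((430,508),(72,343)),'smalljar':((560,185),(368,375)),'largejar rim':((580,145),(467,332))}
for k,(a,b) in pts.items():
    X,e=tri([(S,s(*a)),(D,q(*b))]); print(k,np.round(X,3),np.round(e,3))
print(np.round(atz(S,s(455,231),.003),3),np.round(atz(D,q(391,309),.003),3))
for uv in [(140,360),(430,508),(498,400)]: print('board',np.round(atz(S,s(*uv),.012),3))
for n,p in(('scene',S),('side',D)):
    d=np.load(n+'d.npy')
    f=s if n=='scene' else q
    for k in ['paddle','posttop']:
        u,v=f(*pts[k][n=='side']); print(n,k,np.round(atd(p,(u,v),d[int(round(v)),int(round(u))]),3))
E
```

```text
jar rim [ 0.458 -0.072  0.093] [0.001 0.001]
jar floor [ 0.457 -0.072  0.001] [0.001 0.001]
paddle [ 0.543 -0.248  0.272] [0.001 0.001]
rodend [ 0.681 -0.246  0.224] [0.002 0.002]
axle near [0.658 0.003 0.223] [0.001 0.001]
posttop [0.671 0.045 0.163] [0. 0.]
postbase [0.675 0.047 0.006] [0.001 0.001]
lipcornerR [ 0.604 -0.026  0.245] [0.007 0.007]
lipcornerL [ 0.615 -0.131  0.262] [0.002 0.002]
backcornerR [ 0.766 -0.015  0.256] [0.006 0.006]
backcornerL [ 0.771 -0.116  0.257] [0.002 0.002]
handletop [0.478 0.193 0.236] [0. 0.]
funnelrim [0.532 0.119 0.18 ] [0. 0.]
spout [0.529 0.118 0.105] [0. 0.]
board+y near [ 0.625  0.092 -0.003] [0.002 0.002]
board +y far [0.778 0.106 0.007] [0. 0.]
smalljar [0.424 0.065 0.101] [0.03 0.03]
largejar rim [0.349 0.028 0.117] [0.003 0.003]
[ 0.459 -0.07   0.003] [ 0.456 -0.072  0.003]
board [ 0.807 -0.258  0.012]
board [0.78  0.107 0.012]
board [0.634 0.098 0.012]
scene paddle [ 0.551 -0.24   0.281]
scene posttop [0.674 0.047 0.169]
side paddle [ 0.538 -0.234  0.285]
side posttop [0.667 0.053 0.171]
```

```bash
cat >> h.py <<'E'
def state(goal=None,jaw=None):
    o=get_obs();R=Ro.from_euler('xyz',o['orientation'],degrees=True).as_matrix();t=np.array(o['tool_pos'])
    y=R[:,1];a=np.degrees(np.arctan2(y[1],y[0]))
    print('clk',round(o['clock'],2),'tcp',np.round(t,4),'jaw',round(a,2),'F',np.round(o['force'],1),'open',round(o['opening'],4),'q',np.round(o['joint_pos'],0))
    if jaw is not None: # world ccw -> twist about tool x (down) is negative
        da=(jaw-a+90)%180-90; print('twist rad',round(-np.radians(da),4),'deg ccw',round(da,1))
    if goal is not None: print('shift tool mm',np.round(1000*R.T@(np.array(goal)-t),1))
    return t,R,a
E
python3 - <<'E'
from h import *
import plant
print([ (k,getattr(plant,k)) for k in dir(plant) if 'grasp' in k.lower()])
t,R,a=state([.458,-.0715,.35],94); print(np.round(R,2))
E
```

```text
[('tcp_to_grasp', 0.0188)]
clk 1.2 tcp [ 0.2231 -0.6371  0.2266] jaw 109.3 F [-0.1 -0.1  0.5] open 0.088 q [-54.  21.   1.   0. -70. -17.]
twist rad 0.267 deg ccw -15.3
shift tool mm [-123.4  456.1  408.7]
[[ 0.   -0.33  0.94]
 [-0.    0.94  0.33]
 [-1.   -0.    0.  ]]
```

```bash
python3 -m pendant '[{"claw":87.6,"linear":[-37,0,0],"twist":0},{"claw":87.6,"linear":[-36,5,0],"twist":0},{"claw":87.6,"linear":[0,28,25],"twist":0},{"claw":87.6,"linear":[0,28,25],"twist":0},{"claw":87.6,"linear":[0,28,25],"twist":0},{"claw":87.6,"linear":[0,28,25],"twist":0},{"claw":87.6,"linear":[0,28,25],"twist":0},{"claw":87.6,"linear":[0,28,25],"twist":0},{"claw":87.6,"linear":[0,28,25],"twist":0},{"claw":87.6,"linear":[0,28,25],"twist":0}]'
python3 -m pendant '[{"claw":87.6,"linear":[0,28,25],"twist":0},{"claw":87.6,"linear":[0,28,25],"twist":0},{"claw":87.6,"linear":[0,28,25],"twist":0},{"claw":87.6,"linear":[0,28,25],"twist":0},{"claw":87.6,"linear":[0,28,25],"twist":0},{"claw":87.6,"linear":[0,28,25],"twist":0},{"claw":87.6,"linear":[0,28,25],"twist":0},{"claw":87.6,"linear":[0,28,25],"twist":0.09},{"claw":87.6,"linear":[0,0,0],"twist":0.09},{"claw":87.6,"linear":[0,0,0],"twist":0.09}]'
python3 - <<'E'
from h import *
state([.458,-.0715,.30],94)
p=camera_params('wrist');im,d=snapshot('wrist');save('w1',im);np.save('w1d.npy',d);np.save('w1p.npy',p,allow_pickle=True)
print(Rt(p)[0].T@-Rt(p)[1], Rt(p)[0][2])
for t in ['jar_centre','notch','funnel_handle']:
  for b in boxes_of('wrist',t)[:3]: print(t,b, np.round(atz(p,b['xy'],.1),3))
E
```

```text
clock: 2.03
tool_pos: [0.3363, -0.3532, 0.2998]
orientation: [-43.1, 90.0, -23.8]
force: [1.5, 0.2, -0.8]
opening: 0.0877
clock: 2.87
tool_pos: [0.4515, -0.0752, 0.2996]
orientation: [62.6, 90.0, 66.4]
force: [-0.2, -0.6, 0.0]
opening: 0.0877
clk 2.87 tcp [ 0.4515 -0.0752  0.2996] jaw 93.8 F [-0.2 -0.6  0. ] open 0.0877 q [  15.   -3.  -18.   -0.  -75. -102.]
twist rad -0.0035 deg ccw 0.2
shift tool mm [-0.4  3.3  6.7]
[ 0.37254033 -0.07884109  0.45791719] [ 0.29145524  0.01926424 -0.95639047]
jar_centre {'xy': [322.2, 174.4], 'confidence': 0.87} [ 0.453 -0.07   0.1  ]
jar_centre {'xy': [391.8, 169.1], 'confidence': 0.84} [0.44 0.02 0.1 ]
jar_centre {'xy': [415.5, 94.7], 'confidence': 0.69} [0.346 0.037 0.1  ]
notch {'xy': [346.4, 289.0], 'confidence': 0.66} [ 0.625 -0.022  0.1  ]
funnel_handle {'xy': [504.3, 221.7], 'confidence': 0.78} [0.503 0.19  0.1  ]
```

View pics/w1.png

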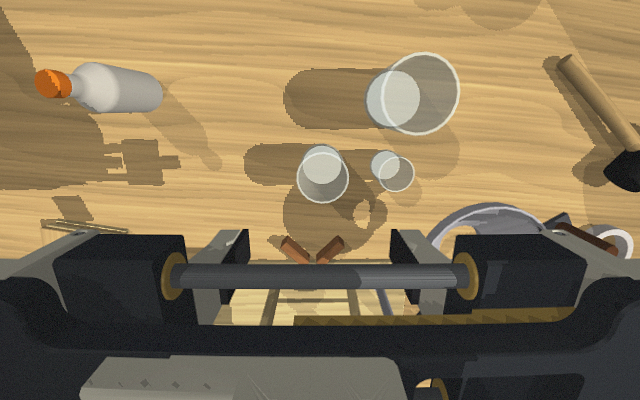

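```bash
python3 - <<'E'
from h import *
p=np.load('w1p.npy',allow_pickle=True).item()
for n,uv,z in [('rim',(323,175),.1),('floor',(322,165.5),.003),('cheekL top-out',(282,237),.03),('L',(308,262),.03),('R out',(344,237),.03),('R',(317,262),.03)]:
    print(n,np.round(atz(p,uv,z),4))
im=cv2.imread('pics/w1.png')[225:270,265:365]; cv2.imwrite('pics/w1c.png',cv2.resize(im,None,fx=7,fy=7,interpolation=2))
E
```

```text
rim [ 0.4534 -0.0687  0.1   ]
floor [ 0.4595 -0.0687  0.003 ]
cheekL top-out [ 0.5799 -0.128   0.03  ]
L [ 0.6244 -0.0819  0.03  ]
R out [ 0.5731 -0.0241  0.03  ]
R [ 0.6234 -0.0664  0.03  ]
```

View pics/w1c.png

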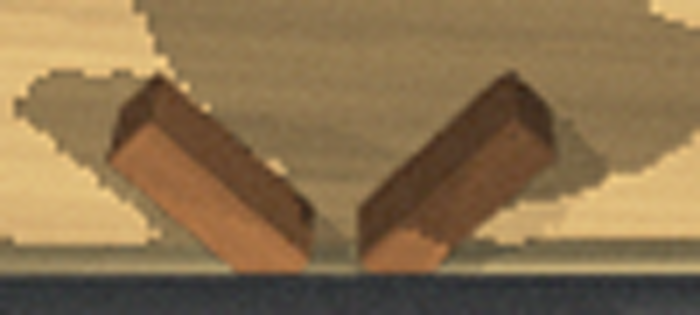

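```bash
python3 - <<'E'
from h import *
p=np.load('w1p.npy',allow_pickle=True).item()
f=lambda u,v,z:atz(p,(265+(u+.5)/7-.5,225+(v+.5)/7-.5),z)[:2]
for z,pts in ((.03,[(153,122),(310,243),(515,118),(360,243)]),(0,[(160,76),(315,207),(511,73),(360,207)])):
    A,B,C,D=[f(*q,z) for q in pts]
    a=B-A;b=D-C;s=np.linalg.solve(np.c_[a,-b],C-A);X=A+a*s[0]
    ua=a/np.linalg.norm(a);ub=b/np.linalg.norm(b);bi=ua+ub;bi/=np.linalg.norm(bi)
    print(z,np.round([A,B,C,D],4).tolist(),'apex',X,'yaw',np.degrees(np.arctan2(bi[1],bi[0])),'incl',np.degrees(np.arccos(ua@ub)),'N',X-bi*.035*np.sqrt(2))
E
```

```text
0.03 [[0.5887, -0.1203], [0.619, -0.0807], [0.5819, -0.0333], [0.6182, -0.0684]] apex [ 0.62411338 -0.07413303] yaw 4.217975587119193 incl 96.58223613446226 N [ 0.57474997 -0.07777363]
0 [[0.5907, -0.1218], [0.6256, -0.0801], [0.584, -0.0322], [0.6248, -0.0684]] apex [ 0.63094286 -0.07377553] yaw 4.261409400662242 incl 91.58833024434121 N [ 0.58158222 -0.07745354]
```

```bash
python3 - <<'E'
from h import *
p=np.load('w1p.npy',allow_pickle=True).item()
print('smallfloor',atz(p,(385.5,165),.003),'edges',atz(p,(371,165),.003)[:2],atz(p,(400,165),.003)[:2])
for z in(.065,.07,.075,.08): print(z,atz(p,(396,173.5),z)[:2])
print('large',atz(p,(393,98),.003)[:2]); 
for z in(.12,.13,.14): print(z,atz(p,(420.5,93.5),z)[:2], atz(p,(459,93.5),z)[1])
E
```

```text
smallfloor [0.45167306 0.03588178 0.003     ] edges [0.45328397 0.01192669] [0.45004681 0.05990365]
0.065 [0.45217449 0.03704309]
0.07 [0.45116112 0.03556843]
0.075 [0.45014775 0.03409376]
0.08 [0.44913438 0.0326191 ]
large [0.34638748 0.03381632]
0.12 [0.34588364 0.03585214] 0.08062512581935319
0.13 [0.34667249 0.03245802] 0.07590603425005435
0.14 [0.34746134 0.02906389] 0.07118694268075551
```

```bash
python3 -m pendant '[{"claw":87.6,"linear":[20,5,6],"twist":0},{"claw":87.6,"linear":[35,0,0],"twist":0},{"claw":87.6,"linear":[35,0,0],"twist":0},{"claw":87.6,"linear":[35,0,0],"twist":0},{"claw":87.6,"linear":[35,0,0],"twist":0},{"claw":87.6,"linear":[35,0,0],"twist":0},{"claw":87.6,"linear":[30,0,0],"twist":0},{"claw":87.6,"linear":[20,0,0],"twist":0},{"claw":87.6,"linear":[8.5,0,0],"twist":0},{"claw":87.6,"linear":[0,0,0],"twist":0}]'
python3 -m pendant '[{"claw":66,"linear":[0,0,0],"twist":0},{"claw":66,"linear":[0,0,0],"twist":0},{"claw":66,"linear":[0,0,0],"twist":0},{"claw":66,"linear":[0,0,0],"twist":0},{"claw":66,"linear":[0,0,0],"twist":0},{"claw":66,"linear":[0,0,0],"twist":0},{"claw":66,"linear":[0,0,0],"twist":0},{"claw":66,"linear":[0,0,0],"twist":0},{"claw":66,"linear":[0,0,0],"twist":0},{"claw":66,"linear":[0,0,0],"twist":0}]'
python3 - <<'E'
from h import *
N=np.array([.579,-.0775]);x=np.array([np.cos(np.radians(4.2)),np.sin(np.radians(4.2))])
state(np.append(N-.030*x,.046),94.2)
E
```

```text
clock: 3.9
tool_pos: [0.4553, -0.0727, 0.0445]
orientation: [-169.8, 89.8, -166.0]
force: [-0.0, 0.1, 0.1]
opening: 0.0879
clock: 4.73
tool_pos: [0.4577, -0.0717, 0.0475]
orientation: [4.6, 89.8, 8.5]
force: [-0.5, 1.4, 8.8]
opening: 0.0703
clk 4.73 tcp [ 0.4577 -0.0717  0.0475] jaw 93.87 F [-0.5  1.4  8.8] open 0.0703 q [  16.   12.  -39.    0.  -39. -102.]
twist rad -0.0058 deg ccw 0.3
shift tool mm [  1.7 -14.2  90.6]
```

```bash
python3 -m pendant '[{"claw":66,"linear":[-1.5,0,0],"twist":0},{"claw":66,"linear":[0,-1.5,10],"twist":0},{"claw":66,"linear":[0,-1.5,10],"twist":0},{"claw":66,"linear":[0,-1.5,10],"twist":0},{"claw":66,"linear":[0,-1.5,10],"twist":0},{"claw":66,"linear":[0,-1.5,10],"twist":0},{"claw":66,"linear":[0,-1.5,10],"twist":0},{"claw":66,"linear":[0,-1.5,10],"twist":0},{"claw":66,"linear":[0,-1.5,10],"twist":0},{"claw":66,"linear":[0,-2,10],"twist":0}]'
python3 - <<'E'
from h import *
N=np.array([.579,-.0775]);x=np.array([np.cos(np.radians(4.2)),np.sin(np.radians(4.2))])
state(np.append(N-.030*x,.046),94.2)
p=camera_params('wrist');im,d=snapshot('wrist');save('w2',im)
E
```

```text
clock: 5.57
tool_pos: [0.5485, -0.0795, 0.0481]
orientation: [89.8, 90.0, 93.7]
force: [-4.7, 1.6, 2.5]
opening: 0.0701
clk 5.57 tcp [ 0.5485 -0.0795  0.0481] jaw 93.84 F [-4.7  1.6  2.5] open 0.0701 q [ 12.  20. -27.  -0. -43. -98.]
twist rad -0.0063 deg ccw 0.4
shift tool mm [ 2.1 -0.3  0.6]
```

View pics/w2.png

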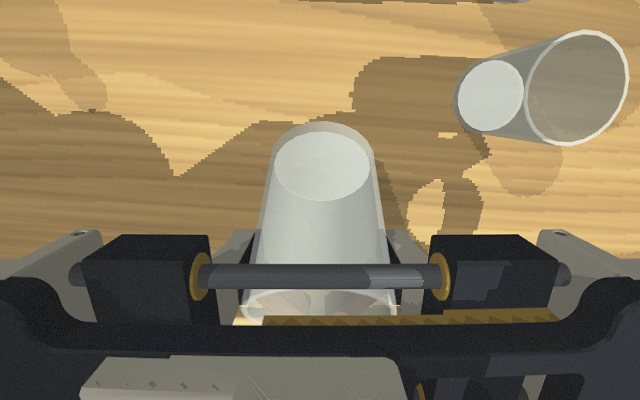

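```bash
python3 -m pendant '[{"claw":87.6,"linear":[0,0,0],"twist":0},{"claw":87.6,"linear":[0,0,0],"twist":0},{"claw":87.6,"linear":[0,0,0],"twist":0},{"claw":87.6,"linear":[0,0,-10],"twist":0},{"claw":87.6,"linear":[0,0,-20],"twist":0},{"claw":87.6,"linear":[0,0,-17],"twist":0},{"claw":50,"linear":[0,0,0],"twist":0},{"claw":50,"linear":[0,0,0],"twist":0},{"claw":50,"linear":[0,0,0],"twist":0},{"claw":50,"linear":[0,0,0],"twist":0}]'
python3 -m pendant '[{"claw":50,"linear":[0,0,0],"twist":0},{"claw":50,"linear":[0,0,3],"twist":0},{"claw":50,"linear":[0,0,4],"twist":0},{"claw":50,"linear":[0,0,5],"twist":0},{"claw":50,"linear":[0,0,5],"twist":0},{"claw":50,"linear":[0,0,5],"twist":0},{"claw":50,"linear":[0,0,5],"twist":0},{"claw":50,"linear":[0,0,5],"twist":0},{"claw":50,"linear":[0,0,3],"twist":0},{"claw":50,"linear":[0,0,2],"twist":0}]'
python3 -c "
from h import *
state([.545,-.080,.048])"
```

```text
clock: 6.45
tool_pos: [0.5008, -0.0829, 0.0479]
orientation: [4.5, 90.0, 8.3]
force: [-1.7, 1.9, 5.8]
opening: 0.0703
clock: 7.28
tool_pos: [0.5385, -0.0802, 0.0491]
orientation: [-2.4, 89.9, 1.5]
force: [-4.7, 3.8, 16.7]
opening: 0.0696
clk 7.28 tcp [ 0.5385 -0.0802  0.0491] jaw 93.87 F [-4.7  3.8 16.7] open 0.0696 q [ 12.  19. -28.   0. -43. -98.]
shift tool mm [ 1.2 -0.2  6.5]
```

```bash
python3 -m pendant '[{"claw":87.6,"linear":[0,0,0],"twist":0},{"claw":87.6,"linear":[0,0,0],"twist":0},{"claw":87.6,"linear":[0,0,0],"twist":0},{"claw":87.6,"linear":[0,0,0],"twist":0},{"claw":87.6,"linear":[0,0,0],"twist":0},{"claw":87.6,"linear":[0,0,0],"twist":0},{"claw":87.6,"linear":[0,0,0],"twist":0},{"claw":87.6,"linear":[0,0,0],"twist":0},{"claw":87.6,"linear":[0,0,0],"twist":0},{"claw":87.6,"linear":[0,0,0],"twist":0}]'
python3 - <<'E'
from h import *
state()
S=[]
for n in ['scene','side']:
    im,d=snapshot(n);p=camera_params(n)
    print([(b['xy'],round(b['confidence'],2)) for b in boxes_of(n,'jar_centre')])
    c=proj(p,[.55,-.08,.06]).astype(int);S.append(cv2.resize(im[c[1]-50:c[1]+50,c[0]-65:c[0]+65],None,fx=3,fy=3,interpolation=2)); print(c)
save('j3',np.hstack(S))
E
```

```text
clock: 8.12
tool_pos: [0.5373, -0.0806, 0.0476]
orientation: [-75.7, 90.0, -71.9]
force: [0.5, -0.5, 0.1]
opening: 0.0876
clk 8.12 tcp [ 0.5373 -0.0806  0.0476] jaw 93.83 F [ 0.5 -0.5  0.1] open 0.0876 q [ 12.  19. -29.   0. -42. -98.]
[([357.6, 175.8], 0.84), ([297.3, 213.1], 0.79), ([272.9, 242.4], 0.62), ([463.4, 265.4], 0.39)]
[291 213]
[([374.9, 249.5], 0.95), ([338.5, 245.6], 0.83), ([335.8, 212.1], 0.79)]
[319 203]
```

View pics/j3.png

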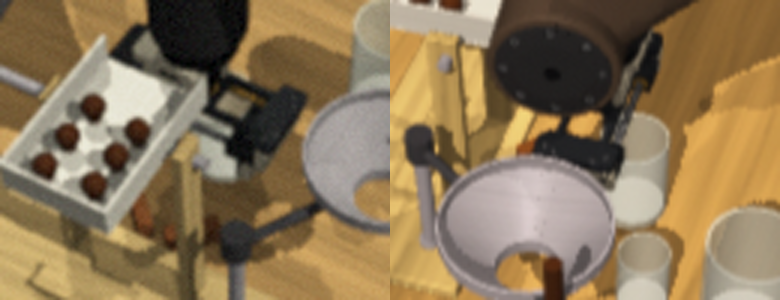

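```bash
python3 -c "
from h import *
S=camera_params('scene');D=camera_params('side')
print(atz(D,(335,219.5),.003),atz(S,(304.5,218),.003),atz(D,(254+249/3,153+135/3),.1))"
```

```text
[ 0.49877763 -0.08348912  0.003     ] [ 0.50785278 -0.06149539  0.003     ] [ 0.4957541  -0.08537627  0.1       ]
```

```bash
python3 - <<'E'
from h import *
im,d=snapshot('wrist');p=camera_params('wrist');save('w4',im)
for b in boxes_of('wrist','jar_centre'): print(b,atz(p,b['xy'],.05))
E
```

```text
{'xy': [318.6, 202.4], 'confidence': 0.86} [ 0.5101466  -0.08119828  0.05      ]
{'xy': [509.9, 5.8], 'confidence': 0.64} [0.40084647 0.00732991 0.05      ]
{'xy': [545.2, 110.7], 'confidence': 0.58} [0.44913427 0.0395087  0.05      ]
```

View pics/w4.png

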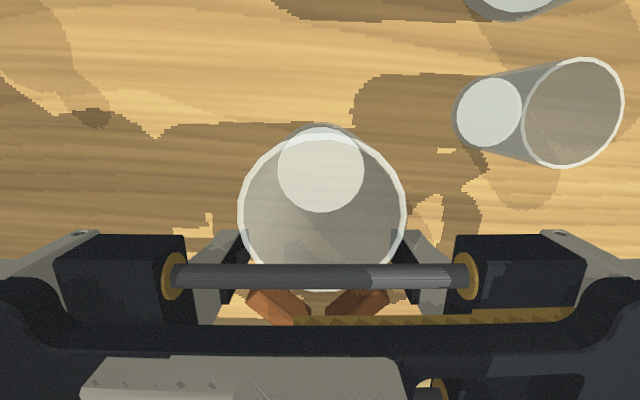

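```bash
python3 -m pendant '[{"claw":87.6,"linear":[0,0,-10],"twist":0},{"claw":87.6,"linear":[0,0,-20],"twist":0},{"claw":87.6,"linear":[0,0,-20],"twist":0},{"claw":87.6,"linear":[0,0,-20],"twist":0},{"claw":87.6,"linear":[0,0,-12],"twist":0},{"claw":50,"linear":[0,0,0],"twist":0},{"claw":50,"linear":[0,0,0],"twist":0},{"claw":50,"linear":[0,0,0],"twist":0},{"claw":50,"linear":[0,0,0],"twist":0},{"claw":50,"linear":[0,0,0],"twist":0}]'
python3 - <<'E'
from h import *
state([.5435,-.080,.048],94.2)
im,d=snapshot('wrist');p=camera_params('wrist');save('w5',im)
for b in boxes_of('wrist','jar_centre'): print(b,atz(p,b['xy'],.05))
E
```

```text
clock: 9.25
tool_pos: [0.4562, -0.0859, 0.0475]
orientation: [-18.7, 90.0, -14.8]
force: [0.2, 0.2, 0.1]
opening: 0.0598
clk 9.25 tcp [ 0.4562 -0.0859  0.0475] jaw 93.83 F [0.2 0.2 0.1] open 0.0598 q [  14.   13.  -38.    0.  -39. -100.]
twist rad -0.0064 deg ccw 0.4
shift tool mm [-0.5  0.1 87.5]
{'xy': [487.9, 218.7], 'confidence': 0.83} [0.43252586 0.01660662 0.05      ]
{'xy': [318.6, 289.4], 'confidence': 0.8} [ 0.48852266 -0.08271533  0.05      ]
{'xy': [552.7, 80.1], 'confidence': 0.73} [0.35199738 0.0337642  0.05      ]
```

```bash
python3 -m pendant '[{"claw":50,"linear":[0,0,0],"twist":0},{"claw":50,"linear":[0,0,0],"twist":0},{"claw":50,"linear":[0,0,8],"twist":0},{"claw":50,"linear":[0,0,10],"twist":0},{"claw":50,"linear":[0,0,10],"twist":0},{"claw":50,"linear":[0,0,10],"twist":0},{"claw":50,"linear":[0,0,10],"twist":0},{"claw":50,"linear":[0,0,10],"twist":0},{"claw":50,"linear":[0,0,10],"twist":0},{"claw":50,"linear":[0,0,8],"twist":0}]'
python3 -m pendant '[{"claw":50,"linear":[0,0,3],"twist":0},{"claw":50,"linear":[0,0,3],"twist":0},{"claw":50,"linear":[0,0,2],"twist":0},{"claw":50,"linear":[0,0,1],"twist":0},{"claw":50,"linear":[0,0,1],"twist":0},{"claw":50,"linear":[0,0,0],"twist":0},{"claw":50,"linear":[0,0,0],"twist":0},{"claw":50,"linear":[0,0,0],"twist":0},{"claw":50,"linear":[0,0,0],"twist":0},{"claw":50,"linear":[0,0,0],"twist":0}]'
python3 - <<'E'
from h import *
state([.545,-.080,.048],94.2)
im,d=snapshot('wrist');p=camera_params('wrist');save('w6',im)
for b in boxes_of('wrist','jar_centre'): print(b,atz(p,b['xy'],.05))
E
```

```text
clock: 10.18
tool_pos: [0.5326, -0.0809, 0.0474]
orientation: [-45.7, 90.0, -41.8]
force: [-3.0, -0.9, 2.3]
opening: 0.0496
clock: 11.02
tool_pos: [0.5413, -0.0803, 0.0476]
orientation: [13.5, 90.0, 17.3]
force: [-1.8, 0.3, -0.8]
opening: 0.0502
clk 11.02 tcp [ 0.5413 -0.0803  0.0476] jaw 93.83 F [-1.8  0.3 -0.8] open 0.0502 q [ 12.  19. -28.  -0. -43. -98.]
twist rad -0.0065 deg ccw 0.4
shift tool mm [-0.4  0.   3.7]
{'xy': [546.9, 103.0], 'confidence': 0.78} [0.44906639 0.03962325 0.05      ]
{'xy': [321.2, 257.1], 'confidence': 0.63} [ 0.55008684 -0.07693589  0.05      ]
{'xy': [511.9, 4.1], 'confidence': 0.6} [0.40398174 0.00847395 0.05      ]
```

```bash
python3 -m pendant '[{"claw":50,"linear":[0,0,1],"twist":0},{"claw":50,"linear":[0,0,1],"twist":0},{"claw":50,"linear":[0,0,1],"twist":0},{"claw":50,"linear":[0,0,1],"twist":0},{"claw":50,"linear":[0,0,0],"twist":0},{"claw":50,"linear":[0,0,0],"twist":0},{"claw":50,"linear":[0,0,0],"twist":0},{"claw":50,"linear":[0,0,0],"twist":0},{"claw":50,"linear":[0,0,0],"twist":0},{"claw":50,"linear":[0,0,0],"twist":0}]'
python3 -m pendant '[{"claw":50,"linear":[0,0,1],"twist":0},{"claw":50,"linear":[0,0,1],"twist":0},{"claw":50,"linear":[0,0,1],"twist":0},{"claw":50,"linear":[0,0,0],"twist":0},{"claw":50,"linear":[0,0,0],"twist":0},{"claw":50,"linear":[0,0,0],"twist":0},{"claw":50,"linear":[0,0,0],"twist":0},{"claw":50,"linear":[0,0,0],"twist":0},{"claw":50,"linear":[0,0,0],"twist":0},{"claw":50,"linear":[0,0,0],"twist":0}]'
```

```text
clock: 11.95
tool_pos: [0.545, -0.0801, 0.0475]
orientation: [-170.9, 90.0, -167.1]
force: [-5.3, -1.1, 2.8]
opening: 0.0504
clock: 12.78
tool_pos: [0.5459, -0.0804, 0.0474]
orientation: [-175.0, 89.8, -171.2]
force: [-10.9, -0.8, 9.4]
opening: 0.05
```

```bash
python3 -m pendant '[{"claw":50,"linear":[0,0,-3],"twist":0},{"claw":50,"linear":[0,0,-7],"twist":0},{"claw":50,"linear":[0,0,-20],"twist":0},{"claw":50,"linear":[0,0,-20],"twist":0},{"claw":50,"linear":[-30,0,-13],"twist":0},{"claw":50,"linear":[-40,0,0],"twist":0},{"claw":50,"linear":[-40,0,0],"twist":0},{"claw":50,"linear":[-40,0,0],"twist":0},{"claw":50,"linear":[-40,0,0],"twist":0},{"claw":50,"linear":[-40,0,0],"twist":0}]'
python3 - <<'E'
from h import *
state([.478,.193,.275],143)
T=[]
for n in ['scene','side']:
    im,d=snapshot(n);p=camera_params(n);save(n+'7',im)
    print([(b['xy'],round(b['confidence'],2)) for b in boxes_of(n,'jar_centre')],[(b['xy'],round(b['confidence'],2)) for b in boxes_of(n,'funnel_handle')])
    c=proj(p,[.56,.03,.12]).astype(int);T.append(cv2.resize(im[c[1]-60:c[1]+60,c[0]-66:c[0]+66],None,fx=3,fy=3,interpolation=2));print(c)
save('j7',np.hstack(T))
E
```

```text
clock: 13.62
tool_pos: [0.4857, -0.0838, 0.2804]
orientation: [7.3, 89.8, 11.2]
force: [0.8, -0.2, -0.6]
opening: 0.0498
clk 13.62 tcp [ 0.4857 -0.0838  0.2804] jaw 93.84 F [ 0.8 -0.2 -0.6] open 0.0498 q [ 13.   1. -17.   0. -72. -99.]
twist rad -0.8579 deg ccw 49.2
shift tool mm [  5.5 276.7  10.8]
[([355.7, 176.3], 0.86), ([285.6, 225.5], 0.8)] [([351.0, 217.8], 0.83), ([465.3, 262.8], 0.65)]
[321 219]
[([373.9, 248.1], 0.88), ([312.2, 195.8], 0.74), ([339.4, 245.2], 0.68)] [([280.7, 145.2], 0.69), ([273.7, 148.1], 0.66), ([297.9, 226.2], 0.6)]
[302 215]
```

View pics/j7.png

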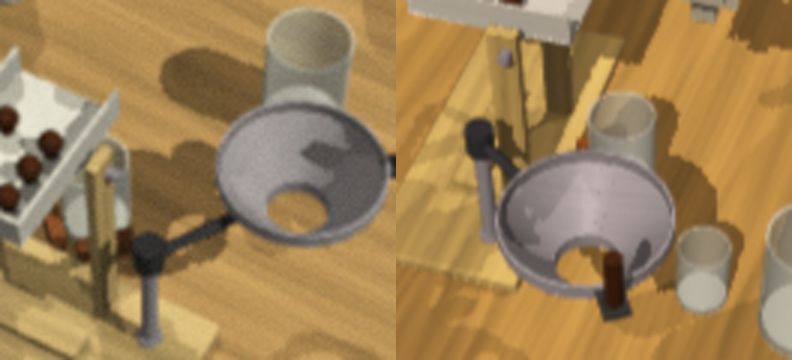

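```bash
python3 -m pendant '[{"claw":50,"linear":[0,34,2],"twist":0},{"claw":50,"linear":[0,35,2],"twist":0},{"claw":50,"linear":[0,35,2],"twist":0},{"claw":50,"linear":[0,35,2],"twist":0},{"claw":50,"linear":[0,35,2],"twist":0},{"claw":50,"linear":[0,35,1],"twist":0},{"claw":50,"linear":[0,35,0],"twist":0},{"claw":50,"linear":[0,33,0],"twist":-0.1},{"claw":50,"linear":[0,0,0],"twist":-0.11},{"claw":50,"linear":[0,0,0],"twist":-0.11}]'
python3 -m pendant '[{"claw":50,"linear":[0,0,0],"twist":-0.11},{"claw":50,"linear":[0,0,0],"twist":-0.11},{"claw":50,"linear":[0,0,0],"twist":-0.11},{"claw":50,"linear":[0,0,0],"twist":-0.11},{"claw":50,"linear":[0,0,0],"twist":-0.1},{"claw":50,"linear":[0,0,0],"twist":0},{"claw":50,"linear":[0,0,0],"twist":0},{"claw":50,"linear":[0,0,0],"twist":0},{"claw":50,"linear":[0,0,0],"twist":0},{"claw":50,"linear":[0,0,0],"twist":0}]'
python3 - <<'E'
from h import *
state([.478,.193,.206],143)
im,d=snapshot('wrist');p=camera_params('wrist');save('w8',im)
print(proj(p,[.478,.193,.239]))
for b in boxes_of('wrist','funnel_handle'): print(b,atz(p,b['xy'],.209))
E
```

```text
clock: 14.75
tool_pos: [0.4772, 0.1949, 0.2755]
orientation: [-163.7, 89.8, -141.1]
force: [-0.6, -1.0, 0.2]
opening: 0.0499
clock: 15.58
tool_pos: [0.4778, 0.1931, 0.2773]
orientation: [162.8, 90.0, -144.2]
force: [0.2, -0.2, -0.7]
opening: 0.0502
clk 15.58 tcp [0.4778 0.1931 0.2773] jaw 143.01 F [ 0.2 -0.2 -0.7] open 0.0502 q [ 44.   4. -14.  -0. -72. -81.]
twist rad 0.0002 deg ccw -0.0
shift tool mm [71.3 -0.2  0.1]
[317.98133732 217.93241099]
{'xy': [218.1, 172.0], 'confidence': 0.78} [0.52693275 0.11982354 0.209     ]
```

View pics/w8.png

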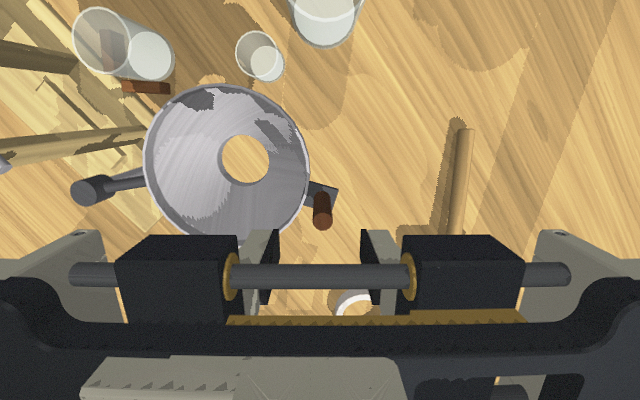

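```bash
python3 - <<'E'
from h import *
p=camera_params('wrist')
g=lambda u,v,z:np.round(atz(p,(u,v),z)[:2],4)
H=g(323,221,.239);M=g(227,163,.184);Sp=g(244.5,160,.106);P=g(86,192,.17);J=g(101,40.5,.1)
print('handle',H,'mouth',M,'spout',Sp,'post',P,'jar rim',J,'floor',g(152,57,.003))
N=np.array([.5795,-.0778])
for P in (np.array([.673,.046]),):
  for s in (M,Sp,H): print(np.linalg.norm(s-P),np.degrees(np.arctan2(*(s-P)[::-1]))%360)
  print(np.linalg.norm(N-P),np.degrees(np.arctan2(*(N-P)[::-1]))%360)
print(np.linalg.norm(H-M))
E
```

```text
handle [0.4765 0.1973] mouth [0.5254 0.1174] spout [0.5356 0.123 ] post [0.6669 0.0503] jar rim [ 0.5774 -0.0761] floor [ 0.5767 -0.0736]
0.16396255670121768 154.18509619702502
0.15750479357784647 150.73339965752677
0.24799987903222862 142.4046441179071
0.15514087146848185 232.93805843399778
0.09367614424174385
```

```bash
python3 -m pendant '[{"claw":50,"linear":[20,1,1],"twist":0},{"claw":50,"linear":[30,0,0],"twist":0},{"claw":50,"linear":[21,0,0],"twist":0},{"claw":12,"linear":[0,0,0],"twist":0},{"claw":12,"linear":[0,0,0],"twist":0},{"claw":12,"linear":[0,0,0],"twist":0},{"claw":12,"linear":[0,0,0],"twist":0},{"claw":12,"linear":[0,0,0],"twist":0},{"claw":12,"linear":[0,0,0],"twist":0},{"claw":12,"linear":[0,0,0],"twist":0}]'
python3 -m pendant '[{"claw":12,"linear":[0,0,0],"twist":0},{"claw":12,"linear":[0,0,0],"twist":0},{"claw":12,"linear":[0,0,0],"twist":0},{"claw":12,"linear":[0,0,0],"twist":0},{"claw":12,"linear":[0,0,0],"twist":0},{"claw":12,"linear":[0,0,0],"twist":0},{"claw":12,"linear":[0,0,0],"twist":0},{"claw":12,"linear":[0,0,0],"twist":0},{"claw":12,"linear":[0,0,0],"twist":0},{"claw":12,"linear":[0,0,0],"twist":0}]'
python3 - <<'E'
from h import *
t,R,a=state()
P=np.array([.671,.048]);v=t[:2]-P;r=np.linalg.norm(v);th=np.arctan2(v[1],v[0]);print(r,np.degrees(th)%360)
# one row of 4.5deg about P, in tool frame
d=np.radians(4.5);w=P+r*np.array([np.cos(th+d),np.sin(th+d)])-t[:2]
print(1000*R.T@np.append(w,0),-d)
E
```

```text
clock: 16.52
tool_pos: [0.4772, 0.1957, 0.2077]
orientation: [32.0, 89.8, 85.1]
force: [-7.7, 5.6, 6.2]
opening: 0.0155
clock: 17.35
tool_pos: [0.4773, 0.1957, 0.2077]
orientation: [28.6, 89.8, 81.7]
force: [-6.0, 6.0, 5.8]
opening: 0.015
clk 17.35 tcp [0.4773 0.1957 0.2077] jaw 143.12 F [-6.   6.   5.8] open 0.015 q [ 44.   6. -21.  -0. -63. -81.]
0.24361089855380644 142.67489131201617
[ -0.04587012  -0.60372085 -19.11865334] -0.07853981633974483
```

```bash
python3 -m pendant '[{"claw":12,"linear":[0,0.5,-9.6],"twist":-0.039},{"claw":12,"linear":[0,-0.6,-19.1],"twist":-0.0785},{"claw":12,"linear":[0,-0.6,-19.1],"twist":-0.0785},{"claw":12,"linear":[0,-0.6,-19.1],"twist":-0.0785},{"claw":12,"linear":[0,-0.6,-19.1],"twist":-0.0785},{"claw":12,"linear":[0,-0.6,-19.1],"twist":-0.0785},{"claw":12,"linear":[0,-0.6,-19.1],"twist":-0.0785},{"claw":12,"linear":[0,-0.6,-19.1],"twist":-0.0785},{"claw":12,"linear":[0,-0.6,-19.1],"twist":-0.0785},{"claw":12,"linear":[0,-0.3,-9.6],"twist":-0.039}]'
python3 - <<'E'
from h import *
t,R,a=state()
P=np.array([.671,.048]);v=t[:2]-P;r=np.linalg.norm(v);th=np.arctan2(v[1],v[0]);print(r,np.degrees(th)%360)
d=np.radians(4.5);w=P+r*np.array([np.cos(th+d),np.sin(th+d)])-t[:2]
print(1000*R.T@np.append(w,0),-d)
E
```

```text
clock: 18.18
tool_pos: [0.4274, 0.0324, 0.2077]
orientation: [-67.6, 89.9, 26.2]
force: [-3.6, 0.7, 4.3]
opening: 0.0152
clk 18.18 tcp [0.4274 0.0324 0.2077] jaw -176.21 F [-3.6  0.7  4.3] open 0.0152 q [ 31.  -3. -30.   0. -62. -27.]
0.24406458680085744 183.66087379539633
[-9.12642319e-03 -7.07792955e-01 -1.91507841e+01] -0.07853981633974483
```

```bash
python3 -m pendant '[{"claw":12,"linear":[0,-0.3,-9.6],"twist":-0.039},{"claw":12,"linear":[0,-0.6,-19.1],"twist":-0.0785},{"claw":12,"linear":[0,-0.6,-19.1],"twist":-0.0785},{"claw":12,"linear":[0,-0.6,-19.1],"twist":-0.0785},{"claw":12,"linear":[0,-0.6,-19.1],"twist":-0.0785},{"claw":12,"linear":[0,-0.6,-19.1],"twist":-0.0785},{"claw":12,"linear":[0,-0.6,-19.1],"twist":-0.0785},{"claw":12,"linear":[0,-0.6,-19.1],"twist":-0.0785},{"claw":12,"linear":[0,-0.3,-9.6],"twist":-0.039},{"claw":12,"linear":[0,0,0],"twist":0}]'
python3 - <<'E'
from h import *
t,R,a=state()
P=np.array([.671,.048]);v=t[:2]-P;r=np.linalg.norm(v);th=np.arctan2(v[1],v[0]);print(r,np.degrees(th)%360)
T=[]
for n,c in [('scene',(285,215)),('side',(310,195))]:
    im,d=snapshot(n);p=camera_params(n);save(n+'9',im)
    T.append(cv2.resize(im[c[1]-60:c[1]+60,c[0]-66:c[0]+66],None,fx=3,fy=3,interpolation=2))
save('j9',np.hstack(T))
E
```

```text
clock: 19.02
tool_pos: [0.4834, -0.1084, 0.2077]
orientation: [168.2, 89.9, -62.2]
force: [-2.6, -1.0, 6.1]
opening: 0.0151
clk 19.02 tcp [ 0.4834 -0.1084  0.2077] jaw -140.4 F [-2.6 -1.   6.1] open 0.0151 q [ 10.   4. -23.   0. -63.  29.]
0.24425286946224317 219.82479405540042
```

View pics/j9.png

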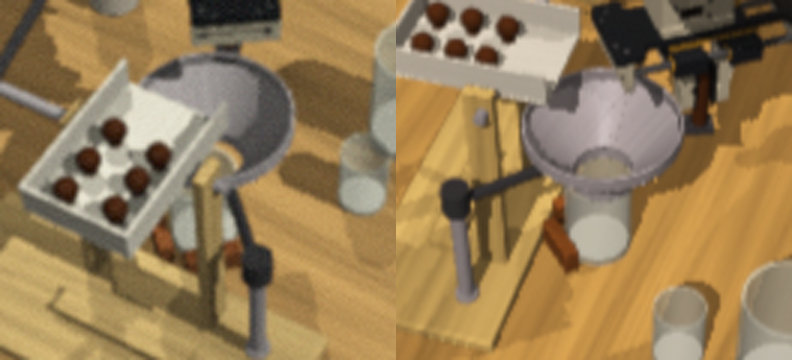

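```bash
python3 - <<'E'
from h import *
D=camera_params('side');S=camera_params('scene')
q=lambda u,v:(310-66+(u-396+.5)/3-.5,195-60+(v+.5)/3-.5)
s=lambda u,v:(285-66+(u+.5)/3-.5,215-60+(v+.5)/3-.5)
P=np.array([.671,.048])
# project candidate funnel circles & jar circles into side to fit rim ellipse extents
def ext(p,c,r,z):
    a=np.linspace(0,6.283,90);X=np.array([proj(p,[c[0]+r*np.cos(t),c[1]+r*np.sin(t),z]) for t in a]);return X.min(0),X.max(0)
f=lambda p:(lambda e:e)
for ang in (226,228,230,232,234):
    c=P+.156*np.array([np.cos(np.radians(ang)),np.sin(np.radians(ang))])
    a,b=ext(D,c,.078,.184);o=np.array([310-66,195-60]);T=lambda x:np.round((x-o+.5)*3-.5+[396,0],0)
    a2,b2=ext(S,c,.078,.184);o2=np.array([285-66,215-60]);T2=lambda x:np.round((x-o2+.5)*3-.5,0)
    print(ang,np.round(c,4),'side',T(a),T(b),'scene',T2(a2),T2(b2))
c=(.5795,-.0778);a,b=ext(D,c,.035,.0);print('jar side',T(a),T(b)); a,b=ext(S,c,.035,0);print('jar scene',T2(a),T2(b))
print('handle tool-based spout', 219.82+153.3-142.67)
im=cv2.imread('pics/side9.png')[135:255,244:376];im=cv2.resize(im,None,fx=6,fy=6,interpolation=2)
cv2.imwrite('pics/s9c.png',im[100:560])
E
```

```text
226 [ 0.5626 -0.0642] side [523.  72.] [687. 186.] scene [137.  48.] [306. 177.]
228 [ 0.5666 -0.0679] side [521.  69.] [684. 182.] scene [131.  49.] [300. 178.]
230 [ 0.5707 -0.0715] side [518.  66.] [681. 178.] scene [125.  50.] [295. 180.]
232 [ 0.575  -0.0749] side [516.  63.] [678. 174.] scene [119.  51.] [289. 181.]
234 [ 0.5793 -0.0782] side [513.  60.] [675. 171.] scene [114.  53.] [284. 183.]
jar side [563. 216.] [629. 265.]
jar scene [171. 204.] [240. 260.]
handle tool-based spout 230.45000000000002
```

View pics/s9c.png

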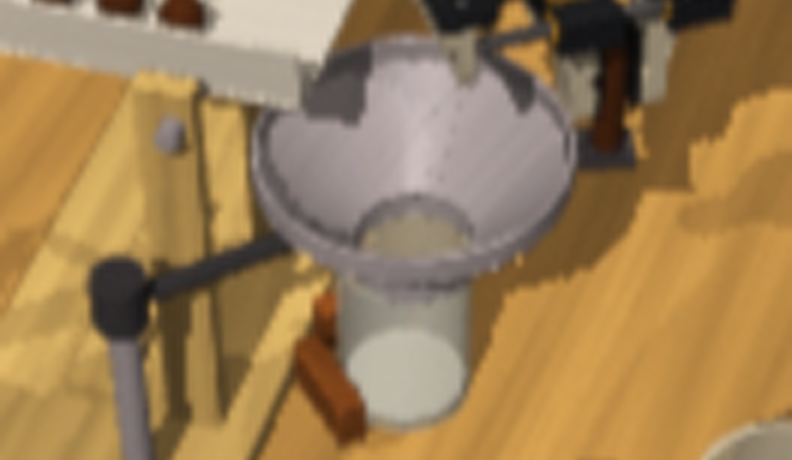

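```bash
python3 -m pendant '[{"claw":12,"linear":[0,-0.1,-6],"twist":-0.0245},{"claw":12,"linear":[0,-0.1,-6],"twist":-0.0245},{"claw":12,"linear":[0,-0.1,-6],"twist":-0.0245},{"claw":12,"linear":[0,0,0],"twist":0},{"claw":12,"linear":[0,0,0],"twist":0},{"claw":12,"linear":[0,0,0],"twist":0},{"claw":12,"linear":[0,0,0],"twist":0},{"claw":12,"linear":[0,0,0],"twist":0},{"claw":12,"linear":[0,0,0],"twist":0},{"claw":12,"linear":[0,0,0],"twist":0}]'
python3 -m pendant '[{"claw":50,"linear":[0,0,0],"twist":0},{"claw":50,"linear":[0,0,0],"twist":0},{"claw":50,"linear":[0,0,0],"twist":0},{"claw":50,"linear":[0,0,0],"twist":0},{"claw":50,"linear":[0,0,0],"twist":0},{"claw":50,"linear":[0,0,0],"twist":0},{"claw":50,"linear":[0,0,0],"twist":0},{"claw":50,"linear":[0,0,0],"twist":0},{"claw":50,"linear":[-10,0,0],"twist":0},{"claw":50,"linear":[-30,0,0],"twist":0}]'
python3 - <<'E'
from h import *
state([.44,-.17,.36],94.2)
E
```

```text
clock: 19.95
tool_pos: [0.4942, -0.1205, 0.2077]
orientation: [171.8, 89.9, -54.5]
force: [-3.8, -2.2, 6.2]
opening: 0.0152
clock: 20.78
tool_pos: [0.4918, -0.1198, 0.2437]
orientation: [43.8, 89.6, 177.5]
force: [0.1, 1.3, -0.2]
opening: 0.0501
clk 20.78 tcp [ 0.4918 -0.1198  0.2437] jaw -136.32 F [ 0.1  1.3 -0.2] open 0.0501 q [  9.   4. -18.  -0. -68.  35.]
twist rad -0.8817 deg ccw 50.5
shift tool mm [-1.159e+02  7.280e+01  1.000e-01]
```

```bash
python3 -m pendant '[{"claw":0,"linear":[-38,0,0],"twist":0},{"claw":0,"linear":[-38,0,0],"twist":0},{"claw":0,"linear":[-38,0,0],"twist":-0.06},{"claw":0,"linear":[0,0,0],"twist":-0.12},{"claw":0,"linear":[0,0,0],"twist":-0.12},{"claw":0,"linear":[0,0,0],"twist":-0.12},{"claw":0,"linear":[0,0,0],"twist":-0.12},{"claw":0,"linear":[0,0,0],"twist":-0.12},{"claw":0,"linear":[0,0,0],"twist":-0.12},{"claw":0,"linear":[0,0,0],"twist":-0.1}]'
python3 - <<'E'
from h import *
S=camera_params('scene');D=camera_params('side')
s=lambda u,v:(140+(u+.5)/2.66-.5,120+(v+.5)/2.66-.5)
q=lambda u,v:(200+(u+.5)/2.66-.5,110+(v+.5)/2.66-.5)
print(atz(S,s(270,52),.283),atz(D,q(377,18),.283))
print('rod ends z=.235',atz(S,s(192,163),.235),atz(D,q(262,31),.235),atz(S,s(408,258),.235),atz(D,q(193,171),.235))
print('handle tool-jar check')
t,R,a=state([.546,-.246,.32],94.2)
for n in ['scene','side','wrist']:
    im,d=snapshot(n);save(n+'10',im);p=camera_params(n)
    for k in ['paddle','funnel_spout']:
      for b in boxes_of(n,k)[:2]:
        u,v=np.round(b['xy']).astype(int);print(n,k,b['xy'],round(b['confidence'],2),np.round(atz(p,b['xy'],.283),3),np.round(atd(p,b['xy'],d[v,u]),3))
    print(n,'paddle proj',proj(p,[.546,-.246,.283]))
E
```

```text
clock: 21.62
tool_pos: [0.4941, -0.12, 0.3615]
orientation: [171.7, 90.0, -3.8]
force: [-0.3, -0.3, 0.1]
opening: 0.0003
[ 0.55266266 -0.23886397  0.283     ] [ 0.53915734 -0.23631107  0.283     ]
rod ends z=.235 [ 0.68567043 -0.24050858  0.235     ] [ 0.67473999 -0.22852358  0.235     ] [0.66593084 0.00928372 0.235     ] [0.65214001 0.01377713 0.235     ]
handle tool-jar check
clk 21.62 tcp [ 0.4941 -0.12    0.3615] jaw -85.51 F [-0.3 -0.3  0.1] open 0.0003 q [  9.   1.  -6.   0. -82.  86.]
twist rad 0.0051 deg ccw -0.3
shift tool mm [ 41.5 129.7 -41.8]
scene paddle [252.1, 199.9] 0.7 [ 0.708 -0.083  0.283] [ 0.677 -0.112  0.232]
scene paddle [465.8, 265.0] 0.22 [0.597 0.434 0.283] [0.435 0.432 0.059]
scene funnel_spout [295.6, 192.2] 0.7 [ 0.629 -0.007  0.283] [ 0.528 -0.078  0.137]
scene funnel_spout [270.4, 244.6] 0.57 [0.79  0.032 0.283] [ 0.653 -0.087  0.015]
scene paddle proj [240.65585425 136.85891055]
side paddle [277.9, 149.8] 0.62 [ 0.653 -0.034  0.283] [ 0.677 -0.08   0.239]
side paddle [309.6, 176.1] 0.35 [0.535 0.033 0.283] [ 0.594 -0.113  0.133]
side funnel_spout [313.0, 178.7] 0.88 [0.523 0.039 0.283] [ 0.582 -0.11   0.129]
side funnel_spout [398.3, 159.7] 0.24 [ 0.337 -0.108  0.283] [ 0.366 -0.324  0.094]
side paddle proj [340.25989847 114.11987767]
wrist paddle [322.6, 42.8] 0.7 [ 0.623 -0.112  0.283] [ 0.633 -0.112  0.235]
wrist paddle [278.1, 116.9] 0.18 [ 0.566 -0.08   0.283] [ 0.559 -0.051  0.078]
wrist funnel_spout [277.7, 119.5] 0.97 [ 0.564 -0.079  0.283] [ 0.557 -0.055  0.109]
wrist paddle proj [472.31899481 155.57095093]
```

View pics/wrist10.png

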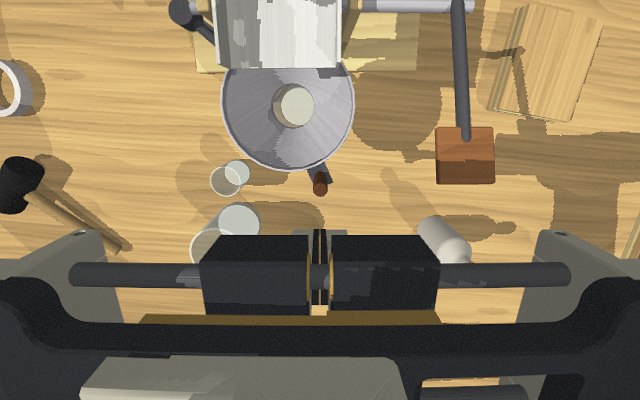

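```bash
python3 - <<'E'
from h import *
p=camera_params('wrist')
print('paddle',atz(p,(465,148),.283))
im=cv2.imread('pics/wrist10.png');g=cv2.cvtColor(im,cv2.COLOR_BGR2GRAY)
def ext(c,r,z):
    X=np.array([proj(p,[c[0]+r*np.cos(t),c[1]+r*np.sin(t),z]) for t in np.linspace(0,6.283,90)]);return np.round(np.r_[X.min(0),X.max(0)],1)
for c in [(.575,-.0745),(.5795,-.0778),(.584,-.081)]:
    print(c,'mouth',ext(c,.078,.184),'spout',ext(c,.029,.106),'floor',ext(c,.032,.003))
# bright floor disc and mouth extents
hsv=cv2.cvtColor(im,cv2.COLOR_BGR2HSV)
print('row106',g[106,262:330].tolist()); print('col294',g[75:135,294].tolist())
print('L',g[105,212:232].tolist(),'R',g[105,345:362].tolist(),'bot',g[160:178,287].tolist())
E
```

```text
paddle [ 0.55199932 -0.23808632  0.283     ]
(0.575, -0.0745) mouth [218.4  31.1 354.3 172.9] spout [272.   85.3 313.  128. ] floor [279.8  88.5 316.  126.2]
(0.5795, -0.0778) mouth [221.1  26.7 357.6 169.5] spout [274.4  82.1 315.6 125. ] floor [281.7  85.9 318.  123.8]
(0.584, -0.081) mouth [223.8  22.3 360.8 166. ] spout [276.8  78.8 318.  121.9] floor [283.6  83.3 320.  121.3]
row106 [131, 133, 128, 127, 129, 127, 132, 134, 130, 94, 80, 146, 138, 141, 138, 140, 138, 140, 135, 198, 206, 207, 204, 208, 204, 209, 208, 207, 208, 207, 205, 205, 204, 204, 205, 209, 203, 204, 207, 206, 207, 210, 208, 209, 205, 206, 209, 208, 210, 206, 207, 205, 168, 190, 189, 185, 186, 191, 191, 189, 188, 188, 190, 188, 190, 191, 186, 190]
col294 [163, 165, 169, 172, 169, 166, 170, 168, 151, 106, 112, 111, 116, 170, 209, 204, 208, 204, 207, 205, 204, 206, 207, 207, 204, 203, 207, 206, 206, 206, 207, 204, 202, 204, 205, 207, 205, 207, 206, 205, 208, 207, 207, 207, 207, 206, 206, 206, 206, 141, 142, 147, 118, 116, 158, 157, 157, 155, 158, 159]
L [192, 190, 193, 196, 193, 194, 190, 190, 209, 200, 142, 96, 99, 109, 125, 131, 128, 130, 131, 130] R [191, 186, 184, 186, 185, 184, 173, 153, 195, 188, 149, 134, 135, 139, 134, 139, 135] bot [151, 153, 154, 153, 155, 104, 106, 105, 89, 104, 212, 200, 116, 126, 141, 136, 129, 127]
```

```bash
python3 -m pendant '[{"claw":0,"linear":[0,25,-9],"twist":0},{"claw":0,"linear":[0,33,-12],"twist":0},{"claw":0,"linear":[0,33,-12],"twist":0},{"claw":0,"linear":[0,32,-12.5],"twist":0},{"claw":0,"linear":[20,0,0],"twist":0},{"claw":0,"linear":[25,0,0],"twist":0},{"claw":0,"linear":[15,0,0],"twist":0},{"claw":0,"linear":[5,0,0],"twist":0},{"claw":0,"linear":[0,0,0],"twist":0},{"claw":0,"linear":[0,0,0],"twist":0}]'
python3 - <<'E'
from h import *
state([.549,-.239,.283],94.2)
E
```

```text
clock: 22.9
tool_pos: [0.5488, -0.2395, 0.2964]
orientation: [127.7, 90.0, -48.2]
force: [0.9, 0.4, 0.9]
opening: 0.0003
clk 22.9 tcp [ 0.5488 -0.2395  0.2964] jaw -85.86 F [0.9 0.4 0.9] open 0.0003 q [ -5.  11.  -3.   0. -76.  99.]
twist rad -0.0011 deg ccw 0.1
shift tool mm [13.4 -0.5 -0.2]
```

```bash
python3 -m pendant '[{"claw":0,"linear":[6,0,0],"twist":0},{"claw":0,"linear":[6,0,0],"twist":0},{"claw":0,"linear":[6,0,2],"twist":0},{"claw":0,"linear":[6,0,2],"twist":0},{"claw":0,"linear":[6,0,1.5],"twist":0},{"claw":0,"linear":[6,0,1],"twist":0},{"claw":0,"linear":[6,0,1],"twist":0},{"claw":0,"linear":[6,0,0.5],"twist":0},{"claw":0,"linear":[6,0,0],"twist":0},{"claw":0,"linear":[6,0,0],"twist":0}]'
python3 - <<'E'
from h import *
state([.549,-.239,.161],94.2)
E
```

```text
clock: 23.73
tool_pos: [0.5401, -0.2399, 0.2349]
orientation: [-6.7, 89.9, 177.4]
force: [0.1, 0.1, 2.0]
opening: 0.0004
clk 23.73 tcp [ 0.5401 -0.2399  0.2349] jaw -85.87 F [0.1 0.1 2. ] open 0.0004 q [ -5.  12. -10.   0. -68.  99.]
twist rad -0.0012 deg ccw 0.1
shift tool mm [73.9 -0.3 -9. ]
```

```bash
python3 -m pendant '[{"claw":0,"linear":[6,0,0],"twist":0},{"claw":0,"linear":[6,0,-0.5],"twist":0},{"claw":0,"linear":[6,0,-0.8],"twist":0},{"claw":0,"linear":[6,0,-1.1],"twist":0},{"claw":0,"linear":[6,0,-1.4],"twist":0},{"claw":0,"linear":[6,0,-1.7],"twist":0},{"claw":0,"linear":[6,0,-2],"twist":0},{"claw":0,"linear":[6,0,-2.3],"twist":0},{"claw":0,"linear":[5,0,-2.3],"twist":0},{"claw":0,"linear":[5,0,-2.4],"twist":0}]'
python3 -m pendant '[{"claw":0,"linear":[4,0,-2],"twist":0},{"claw":0,"linear":[4,0,-2],"twist":0},{"claw":0,"linear":[4,0,-2],"twist":0},{"claw":0,"linear":[3,0,-2],"twist":0},{"claw":0,"linear":[0,0,0],"twist":0},{"claw":0,"linear":[0,0,0],"twist":0},{"claw":0,"linear":[0,0,0],"twist":0},{"claw":0,"linear":[0,0,0],"twist":0},{"claw":0,"linear":[0,0,0],"twist":0},{"claw":0,"linear":[0,0,0],"twist":0}]'
python3 - <<'E'
from h import *
state([.549,-.239,.161],94.2)
for n in ['scene','side']:
    im,d=snapshot(n);save(n+'11',im);p=camera_params(n)
    for i in range(2):
      for b in boxes_of(n,'knob%d_centre'%i): print(n,np.round(b['xy']),round(b['confidence'],2),np.round(atz(p,b['xy'],.03),3),np.round(atz(p,b['xy'],.25),3))
E
```

```text
clock: 24.57
tool_pos: [0.5547, -0.2388, 0.1767]
orientation: [-14.8, 89.9, 169.3]
force: [-3.0, -1.3, 1.7]
opening: 0.0004
clock: 25.4
tool_pos: [0.5628, -0.2383, 0.1626]
orientation: [-65.8, 90.0, 118.3]
force: [-3.5, 0.3, 1.9]
opening: 0.0001
clk 25.4 tcp [ 0.5628 -0.2383  0.1626] jaw -85.87 F [-3.5  0.3  1.9] open 0.0001 q [ -5.  17. -13.  -0. -60.  99.]
twist rad -0.0012 deg ccw 0.1
shift tool mm [ 1.6 -0.3 13.8]
```

```bash
python3 - <<'E'
from h import *
def blobs(f,roi):
    im=cv2.imread(f);m=((im[:,:,2]<95)&(im[:,:,2]>im[:,:,0]*1.5+8)&(im.max(2)>25)).astype(np.uint8)
    x0,y0,x1,y1=roi;k,l,st,c=cv2.connectedComponentsWithStats(m[y0:y1,x0:x1])
    return [(int(st[i,4]),(c[i]+[x0,y0]).round().astype(int).tolist(),im[int(c[i][1])+y0,int(c[i][0])+x0].tolist()) for i in range(1,k) if st[i,4]>8]
for n,roi in(('scene',(215,150,320,260)),('side',(235,110,345,230))):
    for s in ('1','10','11'): 
        import os
        print(n,s,blobs('pics/%s%s.png'%(n,s),roi))
for n in ['scene','side','wrist']:
    im,d=snapshot(n);save(n+'12',im);p=camera_params(n)
    for i in (2,4):
      print(n,[(np.round(b['xy']),round(b['confidence'],2)) for b in boxes_of(n,'knob%d_centre'%i)])
E
```

```text
scene 1 [(61, [243, 153], [34, 56, 75]), (41, [257, 198], [19, 36, 64]), (44, [272, 206], [21, 38, 65]), (43, [248, 208], [16, 34, 70]), (46, [264, 214], [17, 36, 68]), (288, [311, 223], [42, 70, 87]), (30, [222, 216], [28, 56, 73]), (43, [241, 217], [22, 41, 69]), (804, [264, 243], [109, 167, 196]), (46, [257, 224], [20, 39, 73]), (33, [273, 238], [29, 56, 95])]
scene 10 [(72, [289, 163], [13, 20, 36]), (13, [315, 181], [41, 71, 91]), (44, [257, 198], [24, 38, 66]), (47, [272, 206], [21, 37, 69]), (44, [248, 208], [22, 39, 70]), (50, [264, 214], [19, 36, 68]), (41, [241, 217], [25, 40, 73]), (23, [285, 226], [63, 85, 97]), (47, [257, 224], [15, 37, 68]), (9, [274, 229], [17, 40, 67]), (241, [283, 248], [92, 149, 173]), (75, [251, 241], [34, 54, 66]), (30, [297, 241], [23, 48, 83])]
scene 11 [(46, [232, 156], [15, 18, 24]), (77, [289, 162], [13, 24, 43]), (9, [244, 163], [30, 52, 64]), (17, [234, 173], [26, 51, 76]), (34, [244, 176], [24, 37, 60]), (360, [248, 222], [49, 80, 96]), (198, [282, 242], [33, 61, 103]), (22, [297, 240], [25, 51, 91]), (11, [237, 237], [51, 76, 90])]
side 1
[... 296 characters left out ...]
[274, 203], [36, 64, 83]), (30, [308, 202], [19, 49, 93])]
side 10 [(39, [316, 140], [32, 64, 88]), (44, [257, 139], [17, 38, 76]), (43, [269, 141], [15, 37, 75]), (42, [281, 144], [14, 34, 70]), (32, [252, 148], [16, 39, 80]), (33, [264, 151], [15, 37, 76]), (30, [274, 153], [16, 39, 79]), (76, [342, 164], [11, 26, 55]), (171, [275, 209], [63, 115, 146]), (19, [298, 207], [16, 39, 73]), (48, [298, 219], [18, 47, 87])]
side 11 [(51, [306, 139], [32, 59, 80]), (15, [342, 137], [29, 51, 68]), (29, [332, 150], [42, 61, 83]), (74, [342, 164], [14, 33, 65]), (65, [273, 208], [36, 65, 83]), (9, [298, 207], [17, 43, 81])]
scene []
scene [(array([282., 229.]), 0.2)]
side []
side []
wrist []
wrist []
```

```bash
python3 -m pendant '[{"claw":0,"linear":[-6,0,3],"twist":0},{"claw":0,"linear":[-8,0,3.5],"twist":0},{"claw":0,"linear":[-8,0,3.5],"twist":0},{"claw":0,"linear":[-8,0,3],"twist":0},{"claw":0,"linear":[-8,0,3],"twist":0},{"claw":0,"linear":[-8,0,2.5],"twist":0},{"claw":0,"linear":[-8,0,2],"twist":0},{"claw":0,"linear":[-8,0,1.5],"twist":0},{"claw":0,"linear":[-8,0,1],"twist":0},{"claw":0,"linear":[-8,0,0],"twist":0}]'
python3 -m pendant '[{"claw":0,"linear":[-8,0,0],"twist":0},{"claw":0,"linear":[-8,0,-1],"twist":0},{"claw":0,"linear":[-8,0,-1],"twist":0},{"claw":0,"linear":[-8,0,-1],"twist":0},{"claw":0,"linear":[-8,0,-1],"twist":0},{"claw":0,"linear":[-8,0,0],"twist":0},{"claw":0,"linear":[-15,0,0],"twist":0},{"claw":0,"linear":[-25,0,0],"twist":0},{"claw":0,"linear":[-20,-20,15],"twist":0},{"claw":0,"linear":[0,-35,20],"twist":0}]'
python3 - <<'E'
from h import *
state([.494,-.12,.36],94.2)
E
```

```text
clock: 26.98
tool_pos: [0.5409, -0.24, 0.2422]
orientation: [166.7, 89.8, -9.2]
force: [0.6, 0.1, 1.1]
opening: 0.0003
clock: 27.82
tool_pos: [0.5067, -0.189, 0.3515]
orientation: [134.5, 89.8, -41.5]
force: [1.2, 2.5, 1.4]
opening: 0.0006
clk 27.82 tcp [ 0.5067 -0.189   0.3515] jaw -86.0 F [1.2 2.5 1.4] open 0.0006 q [  0.   4.  -4.   0. -81.  94.]
twist rad -0.0036 deg ccw 0.2
shift tool mm [ -8.7 -69.7   7.9]
```

Now check the knobs from the same pose as the earlier wrist picture, numerically (the viewer is used up).

```bash
python3 -m pendant '[{"claw":0,"linear":[-9,-20,2],"twist":0},{"claw":0,"linear":[0,-25,3],"twist":0},{"claw":0,"linear":[0,-25,3],"twist":0},{"claw":0,"linear":[0,0,0],"twist":0},{"claw":0,"linear":[0,0,0],"twist":0},{"claw":0,"linear":[0,0,0],"twist":0},{"claw":0,"linear":[0,0,0],"twist":0},{"claw":0,"linear":[0,0,0],"twist":0},{"claw":0,"linear":[0,0,0],"twist":0},{"claw":0,"linear":[0,0,0],"twist":0}]'
cat > b.py <<'E'
from h import *
state()
N=(.5775,-.077)
for n in ['wrist','scene','side']:
    im,d=snapshot(n);save(n+'13',im);p=camera_params(n)
    bs=[b for i in range(2) for b in boxes_of(n,'knob%d_centre'%i)]
    print(n,[(np.round(b['xy']).tolist(),round(b['confidence'],2),np.round(atz(p,b['xy'],.03),3).tolist()) for b in bs])
    c=proj(p,[*N,.03]);print(' jar at px',np.round(c))
    for k in ('jar_centre','paddle','funnel_spout'): print('  ',k,[(np.round(b['xy']).tolist(),round(b['confidence'],2)) for b in boxes_of(n,k)[:3]])
    if n=='wrist':
        c=proj(p,[*N,.106]);print(c)
        for v in range(int(c[1])-26,int(c[1])+27,3): print(' '.join('%3d'%im[v,u].mean() for u in range(int(c[0])-28,int(c[0])+29,3)))
    if n=='side':
        a=cv2.imread('pics/side10.png')[:,:,::-1]
        for X in (a,im):
            for v in range(196,226,3): print(' '.join('%3d'%X[v,u].mean() for u in range(294,330,2)))
            print()
E
python3 b.py
```

```text
clock: 28.65
tool_pos: [0.4921, -0.1186, 0.3573]
orientation: [5.1, 90.0, -170.8]
force: [-0.0, 0.5, 0.5]
opening: 0.0006
clk 28.65 tcp [ 0.4921 -0.1186  0.3573] jaw -85.92 F [-0.   0.5  0.5] open 0.0006 q [  9.   1.  -7.   0. -82.  85.]
wrist [([328.0, 40.0], 0.6, [0.678, -0.117, 0.03])]
 jar at px [299. 105.]
   jar_centre [([282.0, 106.0], 0.93), ([230.0, 224.0], 0.63), ([228.0, 175.0], 0.59)]
   paddle [([326.0, 42.0], 0.71)]
   funnel_spout [([274.0, 117.0], 0.79), ([291.0, 115.0], 0.63)]
[295.25910133 103.71142291]
127 126 125 123 120 157 162 163 167 170 176 178 178 179 181 186 184 190 191
128 128 128 123 121 119 156 163 164 167 175 170 176 180 186 189 184 187 190
126 126 128 127 123 122 100 103 103 113 113 120 176 187 186 187 186 189 195
128 131 129 129 108 109 110 106 118 126 185 149 161 154 186 190 194 189 192
133 129 130 116 113 111 103 134 208 180  43  43  39 211 163 190 192 197 196
131 131 130 107 111 104 122 208 205  30  43  38  48  37  35 208 198 194 196
134 128 101 113  98 126  42  45  56  25  48  48  53  49  46  97 197 198 199
129 134 101  99 117  43  46  52  43 108  
[... 2016 characters left out ...]
 106 110 126 112 124 109  87  64 104  85  74  76  77
154 157 100 110 117 115  96  88  94 110 114 122 133 118  83  76  77  86
159  91  78 102 107 115 111 101 106 124 130 129 117 114  82  77  78 121
133  57  50  87 105 114 103 103 100  98  96  90  82  90  81  78  99 128
 74  57  31  72 104 100 103 102 100  98  95  89  89 112  84  77 124 127
 62  64  59  76 126  99 102 102 103 103  95 111 157 140  81 100 128 126
 46  64  66  67 134 110 102 101 101  99  94  89 130 150  89 130 126 121
 96  45  62  66  68 132 105 105 153 139 116  91 102 120 124 128 124 118
119  95  48  62  50  64 148 160 168 166 154 143 111 123 128 123 118 123
117 115  92  52  45  53 107 121 124 132 135 129 127 130 126 116 124 120
```

```bash
python3 - <<'E'
from h import *
for n in ('scene','side'):
    a=cv2.imread('pics/%s10.png'%n).astype(int);b=cv2.imread('pics/%s13.png'%n).astype(int)
    m=(cv2.blur(np.abs(a-b).max(2).astype(np.float32),(3,3))>18).astype(np.uint8)
    k,l,st,c=cv2.connectedComponentsWithStats(m)
    print(n,[(int(st[i,4]),c[i].round().astype(int).tolist()) for i in range(1,k) if st[i,4]>8])
im,d=snapshot('wrist');p=camera_params('wrist');pts=[]
for v in range(80,130):
    for u in range(270,320):
        if im[v,u].mean()<60 and d[v,u]>0: pts.append(atd(p,(u,v),d[v,u]))
pts=np.array(pts);print(len(pts),np.percentile(pts[:,2],[0,5,25,50,75,95,99,100]).round(3),pts[:,:2].mean(0), pts[:,:2].min(0),pts[:,:2].max(0))
m=((im.mean(2)<65)&(d>0));
for v in range(82,130,3): print(' '.join('%3d'%(1000*atd(p,(u,v),d[v,u])[2]) if m[v,u] else '  .' for u in range(268,322,3)))
E
```

```text
scene [(71, [336, 5]), (1383, [300, 73]), (21, [311, 14]), (157, [265, 45]), (31, [364, 28]), (44, [382, 33]), (118, [261, 74]), (12, [288, 73]), (16, [275, 87]), (10, [256, 91]), (13, [179, 100]), (25, [252, 99]), (39, [279, 104]), (11, [267, 103]), (32, [302, 107]), (46, [205, 122]), (27, [280, 117]), (42, [163, 125]), (64, [192, 145]), (18, [80, 155]), (61, [209, 171]), (999, [255, 213]), (110, [281, 228]), (37, [293, 229])]
side [(272, [311, 13]), (60, [578, 11]), (17, [590, 3]), (15, [492, 8]), (147, [425, 10]), (30, [474, 8]), (880, [453, 44]), (580, [561, 108]), (114, [320, 54]), (14, [621, 72]), (14, [349, 66]), (142, [351, 72]), (15, [360, 77]), (16, [367, 77]), (664, [342, 107]), (15, [366, 86]), (74, [599, 123]), (41, [386, 132]), (12, [412, 132]), (606, [267, 146]), (31, [467, 135]), (50, [364, 149]), (13, [522, 163]), (68, [632, 191]), (9, [519, 184]), (23, [521, 195]), (269, [311, 210]), (184, [593, 252])]
713 [0.018 0.022 0.027 0.033 0.044 0.047 0.049 0.051] [ 0.57795601 -0.07725459] [ 0.55019316 -0.10160533] [ 0.60466079 -0.04758906]
  .   .   .   .   .   .   .   .   
[... 417 characters left out ...]
  29  34  33  30   .  21  46  49  47  44  24   .   .
  .   .   .   .   .  29  33  31  28   .  21  43  43  44  29  29   .   .
  .   .   .   .   .   .  29  29  23   .   .   .  39  36  28  31   .   .
  .   .   .   .   .   .   .   .  26  28  38  44  43   .  36  29   .   .
  .   .   .   .   .   .   .  22  28  28  40  45  44  44  39  35   .   .
  .   .   .   .   .   .   .  20  28  27  38  43  43  43  39   .   .   .
  .   .   .   .   .   .   .  23  23  24  21  39  42  39  37   .   .   .
  .   .   .   .   .   .   .   .  22   .   .   .   .   .   .   .   .   .
  .   .   .   .   .   .   .   .   .   .   .   .   .   .   .   .   .   .
  .   .   .   .   .   .   .   .   .   .   .   .   .   .   .   .   .   .
```

```bash
python3 -c "
from h import *
close_job()
state()"
```

```text
the job is handed in; nothing more can be done
the job is handed in; nothing more can be done
```

I handed the job in at about 29 s of the 72 s allowed. My last checks show all six knobs in the jar. The hand-in reports no verdict.

**What I did:**
- Pushed the middle-sized jar home into the notch, until the push met about 11 N.
- Swung the funnel about 81° round by its handle.
- Pressed the paddle slowly down to near its stop, let it come back up under the closed fingers, and moved the arm clear.

**What went wrong on the way:** When I first let go of the jar, the fingers opened too slowly and dragged it back about 40 mm. It stayed upright, and I pushed it home again.

**Last checks:**
- **Pan:** all six knobs had left it. There was no change at the paddle in the scene picture before and after, so I take the pan to be level again. The side picture did change near the paddle, which I put down to a small difference in the arm's position.
- **Jar:** the wrist depth picture shows what I count as six separate knobs, with tops 22–49 mm above the bench. Knobs overlap in that view, so the count is my reading of it.
- **Spout and jar:** measured before the pour, the jar was about 2 mm from the estimated notch point and the spout about 3 mm from the jar's axis. Both estimates carry a few mm of error. I saw no shift after the pour.
- **Bench:** I saw no stray knobs, and no contact with the glue, mallet, panels or tape. I did not re-measure their positions.

The knob detector gave no useful results, so the knob count rests on colour and depth. The 12 picture views were used up before the pour, so everything after it was checked by numbers only.

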